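# Load carved rosettes into a tumble polisher and set it running

## Robot

A 6-joint arm with a two-finger parallel gripper is mounted at the origin on the work surface. World frame = base frame: x ahead of the robot, y to its left, z up, the work surface at z = 0. Lengths are in m, angles in rad, forces in N, time in s.
With the tool pointing down it reaches from about 0.4 to 0.825 m from the base axis. Payload 7 kg.
Tool frame: the origin (TCP) lies at the very end of the fingers, on their centre line; the grasp point (between the pads) lies arm.hold_point_z behind it (arm.hold_point_z is the distance from the TCP to the grasp point, in m); z points along the fingers, y is the line along which they close (so a half turn about z gives the same grasp; the last joint's range is limited). The gripper opens to 88 mm and grips with 3 to 60 N. Pads are 19 mm wide; open, the fingers measure 130 mm over their backs; the gripper's body (78 mm by 193 mm) begins 47 mm behind the grasp point.
Start: joints at [1.445, 0.359, 0.012, 0, -1.224, -0.288], TCP at [0.271, 0.618, 0.227] pointing down, gripper open.
Joint ranges: [-3.07, 3.07], [-1.43, 2.12], [-1.02, 1.25], [-3.03, 1.67], [-3.05, -0], [-3.03, 3.03]. Speed limits (rad/s): [2.39, 2.39, 3.01, 3.14, 3.14, 3.14].

## Interface

Orientations are given as [roll, pitch, yaw] about the fixed x, y, z axes, in that order (R = Rz(yaw) Ry(pitch) Rx(roll)).
In Python, from station import arm gives the robot as it stands.
- The arm moves only by the shell command python3 nudge.py [FORCE], which reads ROWS from standard input. ROWS is one flat JSON list of numbers that holds 1 to 20 rows one after another, with no inner brackets; each row has 5 numbers: the finger opening in m, then dx, dy, dz in mm, then a turn about the tool's z in units of 0.05 rad; each row is the pose to reach, as a shift and turn from the pose commanded when the command began, along the tool's axes at that moment; what a row does not reach only later rows make up. A row lasts 1/12 s, in which the tool goes at most 0.0417 m and 0.125 rad, less where a joint would pass 70% of its speed; a pose out of reach is approached as far as the arm can. The fingers move at their own pace and stop on an object; FORCE is the grip in N (left out, the last holds). Time passes only in rows, so rows that do not move let the fingers close. It prints the time, the measured TCP pose, the force, the opening and the grip force at its end. Input that does not fit is refused with a message, and nothing moves.
- arm.get_state(): the state, without advancing time (a new reading comes with each control period).
- arm.grab_frame(name): name is "scene" or "side" or "wrist"; returns the picture (400x640x3 uint8, red, green, blue); there is no depth.
- arm.camera_params(name): a dict with "fx", "fy", "cx", "cy" (pixels), "D" ([k1, k2, p1, p2, k3] as OpenCV has them; the pictures are not rectified), "T" (4x4, takes a point from camera to world coordinates); the wrist camera has in their place "hand_eye" (4x4, takes a point from camera to tool coordinates, whose origin is the TCP and whose axes are the flange's). Camera axes: x right, y down, z forward; pixel columns grow to the right and rows downward; lengths in m; the calibration is good to about 2 mm. A picture is of the moment at which its call begins: read the wrist's pose just before it. camera_params takes no time and is no camera call.
- arm.job_done(): hands the job in; it is judged then, once.
The state is a dict: "t": time; "q": joint angles; "qd": joint speeds; "joint_efforts": joint torques, N m; "eef_pos": TCP position; "ee_rot": TCP orientation; "force": force on the tool from outside, world axes, zero at the start; "moment": the same for the moment, N m; "width": finger opening in m; "gripper_force": force on a finger pad.
Only numpy, scipy, OpenCV 4.12 (cv2) and the standard library are available. Lean on these libraries where they do the work, as an engineer would, in place of code of your own. Each camera call takes 0.05 s, during which the arm holds its last target. There are 200 camera calls.

## Task

Lift the selector lever out of its white standby notch and drop it into the red stop notch; then prise the polisher's orange cover up with the flat blade from the tool tray and open it, put every carved rosette that is out on the bench into the hopper, and shut the cover fully. Only then lift the lever over into the green run notch and let it drop home; leave the blade lying flat in its bay of the tray. The cover may be off its seat only while the lever sits in red, and the other tools and tins must stay where they are.

Things in the scene. Friction and masses are not known exactly. Their poses are not given: they have to be found in the camera images.
- tumbler: Fixed grey polisher, solid to the bench; origin under the hopper's centre, z up. Open-topped hopper 156 x 156 mm outside, walls 8 mm, floor 20 mm and rim 60 mm above the bench. On its -y side a dark steel ledge, 156 mm long in x, runs from the hopper wall (y = -78 mm) to y = -120 mm; its top is 52 mm up.
- hopper_floor (a point): Centre of the hopper's inner floor, axes as the tumbler.
- cover_hinge (a point): Middle of the cover's hinge line, at the tumbler's +y rim (y = +78 mm, 60 mm up); the hinge runs along the tumbler's x axis. Does not move with the cover; axes as the tumbler.
- cover (a joint): Angle of the flat orange cover, rad: 0 shut, 1.75 fully open (just past upright, to the tumbler's +y). Plate 156 (x) x 170 mm, 6 mm thick; shut, its underside is 60 mm up. No handle: its lip overhangs the hopper by 14 mm, leaving an 8 mm gap above the ledge. Stiff hinge: about 3 N up at the lip opens it, it stays at any angle and must be pushed down to shut.
- cover_lip (a point): Middle of the underside of the cover's free edge (170 mm from the hinge line); moves with the cover. Its axes: x along the edge, -y pointing out from the hinge to the edge, z the cover's outer face.
- selector: Fixed blue box, 180 (x) x 150 (y) x 50 mm; origin under its centre. Lever pivot 55 mm to +x of the centre, 57 mm up; the lever points to -x. A steel quadrant 85 mm from the pivot has three 18 mm notches between blocks 18 mm high, marked by painted patches: red on the -y side, white in the middle, green on the +y side. Taller posts end it outside red and green.
- swing (a joint): Swing of the lever about the vertical pivot, rad: +0.4 in the red notch (knob to the selector's -y), 0 in white, -0.4 in green. Limits +-0.47; each notch leaves about +-0.045 of play. It cannot pass the blocks unless lifted.
- lift (a joint): Tilt of the lever upwards about its pivot, rad: 0 fully down in a notch, at most 0.5. Above about 0.25 it clears the blocks (knob about 31 mm up). Weight and a spring of some 3 N at the knob bring it down when let go.
- lever_knob (a point): Grip point on the axis of the upright black lever knob (red band), 24 mm in diameter, 42 mm tall, 125 mm from the pivot; the point is 14 mm below the knob's top and about 85 mm above the bench when the lever is down. The knob tilts with the lever; point axes: x points from knob to pivot, z up the knob.
- tray: Fixed orange and yellow tool tray, 256 (x) x 181 (y) mm, walls 6 mm thick and 30 mm high, floor 4 mm thick; origin under its centre. A wall along x parts it: the wider bay on the +y side, 244 x 115 mm inside, is for the blade, the narrow one on the -y side holds two chisels.
- blade_bay (a point): Centre of the floor of the blade's bay, 4 mm above the bench, axes as the tray.
- blade: Loose flat prising blade, 190 mm long, 0.12 kg: flat wooden handle 110 (x) x 28 (y) x 14 mm (z), and from its +x end a steel blade 80 mm long, 20 mm wide, 3 mm thick, at mid height of the handle. Origin under the middle of the handle; either broad face may be up. Starts lying in its bay.
- blade_grip (a point): On the blade's handle near the centre of mass: 20 mm to +x of the handle's middle, 7 mm above its underside.
- blade_tip (a point): Middle of the blade's front edge, 135 mm to +x of the handle's middle, 7 mm above the handle's underside.
- rosette_a: Loose carved square rosette of pale wood, 40 x 40 x 20 mm (petals to 22 mm), 35 g; origin at the centre of its underside. Two to four of the four are present, lying on the bench between tray and polisher.
- rosette_b: Loose carved square rosette of pale wood, 40 x 40 x 20 mm (petals to 22 mm), 35 g; origin at the centre of its underside. Two to four of the four are present, lying on the bench between tray and polisher.
- rosette_c: Loose carved square rosette of pale wood, 40 x 40 x 20 mm (petals to 22 mm), 35 g; origin at the centre of its underside. Two to four of the four are present, lying on the bench between tray and polisher.
- rosette_d: Loose carved square rosette of pale wood, 40 x 40 x 20 mm (petals to 22 mm), 35 g; origin at the centre of its underside. Two to four of the four are present, lying on the bench between tray and polisher.
- wax_tin: Bystander: green round tin, 64 mm in diameter, 50 mm tall; origin at its foot.
- sanding_block: Bystander: cork block 80 x 50 x 35 mm; origin under its centre.
- mallet: Bystander: wooden hammer, about 260 mm long, lying along its x; origin under it.
- brush: Bystander: flat brush, 200 mm long, lying along its x; origin under it.
- chisel_a: Bystander: narrow chisel, 185 mm long, in the tray's narrow bay.
- chisel_b: Bystander: broader chisel, 185 mm long, in the tray's narrow bay.

How it is judged:
By the outcome, as a careful person would: the job done as asked, in the order asked, and still so for the second after the job is handed in, with the robot touching nothing.
Of rosette_a, rosette_b, rosette_c, rosette_d only 2 to 4 are there at a start; the rules pass over those that are not, and their reading is None.
At some moment in a run one of rosette_a, rosette_b, rosette_c, rosette_d may be knocked a few centimetres aside while the robot is not near it.
Once in a run the grip may slacken for a moment while it holds something.
It also fails if it takes over 210 s, if anything falls off the work surface, if the arm or the gripper's body presses on something with over 40 N, if the wrist force passes 120 N, or if a joint passes its speed limit or range.

## Working session

There is one attempt and no reset: what is moved stays moved. The work goes in short steps, Python scripts to look and compute and a shell command to move; the robot and the scene stay as the last step left them, time stands still between calls to the robot, and variables do not carry over. Pictures are saved under pics/ and viewed, at most 14 in all, crops included, and the job is handed in when it is done.

```bash
ls; mkdir -p pics
python3 - <<'E'
from station import arm
import cv2,numpy as np
print(arm.get_state(),arm.hold_point_z)
for n in ["scene","side","wrist"]:
    p=arm.camera_params(n);print(n,{k:np.round(v,4).tolist() for k,v in p.items()})
    cv2.imwrite(f"pics/{n}0.png",arm.grab_frame(n)[:,:,::-1])
E
```

```text
nudge.py
pics
station.py
{'t': 0.0, 'q': array([ 1.44511261e+00,  3.59338777e-01,  1.10534492e-02, -3.49342034e-04,
       -1.22408094e+00, -2.88120377e-01]), 'qd': array([ 6.97485010e-04,  5.95950455e-04,  2.95738441e-05, -1.15251737e-03,
        1.50768498e-04, -3.73762720e-04]), 'joint_efforts': array([-1.33876292e-03, -5.82723141e+01,  2.93048537e+01,  6.99690789e+00,
        6.72890237e-03, -1.82873127e-04]), 'eef_pos': array([0.2712303 , 0.61757637, 0.22565158]), 'ee_rot': array([ 3.13999410e+00, -1.31274651e-04, -4.13922959e-01]), 'force': array([ 0.19131472, -0.19149305,  0.82056364]), 'moment': array([ 0.0167502 , -0.04741444, -0.0055424 ]), 'gripper_force': 0.0, 'width': 0.08781157097634175} 0.0188
scene {'fx': 442.3432, 'fy': 442.3432, 'cx': 318.6666, 'cy': 207.2098, 'D': [-0.1036, 0.0, 0.0, 0.0, 0.0], 'T': [[-0.7028, 0.5184, -0.4872, 1.1529], [0.7112, 0.5259, -0.4665, 0.5026], [0.0144, -0.6743, -0.7383, 0.9692], [0.0, 0.0, 0.0, 1.0]]}
side {'fx': 399.8571, 'fy': 399.8571, 'cx': 317.5952, 'cy': 199.7514, 'D': [-0.0498, 0.0, 0.0, 0.0, 0.0], 'T': [[0.8176, -0.3698, 0.4413, 0.1417], [-0.5756, -0.5413, 0.6129, -0.6549], [0.0123, -0.7551, -0.6554, 0.7257], [0.0, 0.0, 0.0, 1.0]]}
wrist {'fx': 329.3588, 'fy': 329.3588, 'cx': 319.1571, 'cy': 203.485, 'D': [-0.0099, 0.0, 0.0, 0.0, 0.0], 'hand_eye': [[0.0, -0.9579, -0.2871, 0.0787], [1.0, 0.0003, -0.001, -0.0006], [0.001, -0.2871, 0.9579, -0.1574], [0.0, 0.0, 0.0, 1.0]]}
```
View pics/scene0.png

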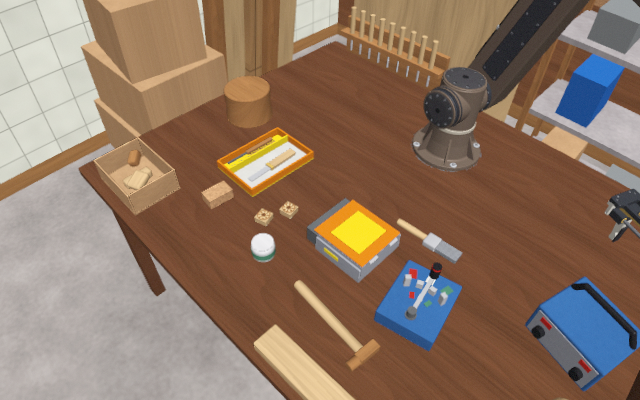

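View pics/side0.png

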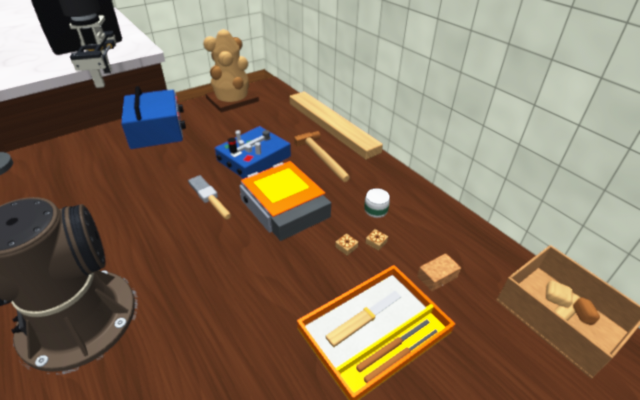

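Both views show: two rosettes (scene px (264,216), (289,210)), the tray at upper left, the polisher centre and the blue selector below it, with the lever in the middle notch. I'll zoom to get corner pixels.

Create h.py:
```python
import cv2,numpy as np
from station import arm
from scipy.spatial.transform import Rotation as R
def cam(n,st=None):
    p=arm.camera_params(n);K=np.array([[p['fx'],0,p['cx']],[0,p['fy'],p['cy']],[0,0,1.]])
    if n=='wrist':
        T=np.eye(4);T[:3,:3]=R.from_euler('xyz',st['ee_rot']).as_matrix();T[:3,3]=st['eef_pos'];T=T@p['hand_eye']
    else: T=np.array(p['T'])
    return K,np.array(p['D'],float),T
def ray(c,uv,z):
    K,D,T=c;n=cv2.undistortPoints(np.array(uv,float).reshape(-1,1,2),K,D).reshape(-1,2)
    d=np.c_[n,np.ones(len(n))]@T[:3,:3].T;o=T[:3,3]
    return o+d*((np.broadcast_to(z,len(d))-o[2])/d[:,2])[:,None]
def proj(c,P):
    K,D,T=c;Ti=np.linalg.inv(T)
    return cv2.projectPoints(np.array(P,float).reshape(-1,3),cv2.Rodrigues(Ti[:3,:3])[0],Ti[:3,3],K,D)[0].reshape(-1,2)
def crop(img,x,y,w,h,s,name):
    cv2.imwrite(name,cv2.resize(img[y:y+h,x:x+w],None,fx=s,fy=s,interpolation=cv2.INTER_CUBIC))
def tool(st=None):
    "world delta -> tool axes matrix"
    st=st or arm.get_state();return R.from_euler('xyz',st['ee_rot']).as_matrix().T
```

Run:
```python
from h import *
a=cv2.imread('pics/scene0.png');crop(a,300,190,170,160,3.75,'pics/s1.png')
a=cv2.imread('pics/side0.png');crop(a,180,120,160,120,5,'pics/d1.png')
a=cv2.imread('pics/scene0.png');b=cv2.imread('pics/side0.png')
A=cv2.resize(a[125:235,195:325],None,fx=4,fy=4,interpolation=2)
crop(a,200,120,130,110,5,'pics/s2.png')
```

```text
(no output)
```

View pics/s1.png

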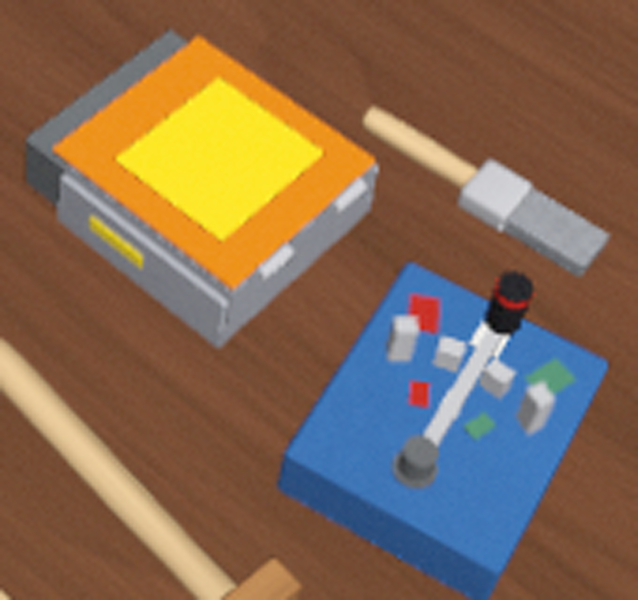

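View pics/s2.png

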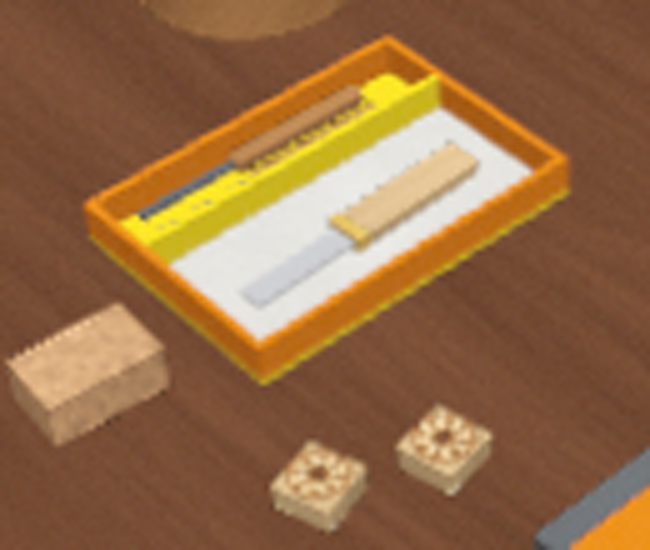

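Run:
```python
from h import *
c=cam('scene')
def s1(p): return (np.array(p)+.5)/3.75-.5+[300,190]
def s2(p): return (np.array(p)+.5)/5-.5+[200,120]
np.set_printoptions(precision=4,suppress=True)
def show(n,P):
    print(n);print(P[:,:2]); print(' sides',np.linalg.norm(np.roll(P,-1,0)-P,axis=1),'mean',P.mean(0)[:2])
cv=ray(c,s1([(53,148),(200,37),(378,160),(234,287)]),.066);show('cover',cv)
x=cv[1]-cv[0]+cv[2]-cv[3];y=cv[3]-cv[0]+cv[2]-cv[1];print('x,y yaw',np.degrees([np.arctan2(x[1],x[0]),np.arctan2(y[1],y[0])]))
se=ray(c,s1([(410,263),(607,365),(493,570),(283,462)]),.05);show('sel',se)
print('knob top',ray(c,s1([(515,279)]),.099),'pivot',ray(c,s1([(418,447)]),.072))
print('red/white/green outer patch',ray(c,s1([(425,314),(550,377)]),.05))
tr=ray(c,s2([(388,37),(570,157),(260,345),(88,205)]),.03);show('tray',tr)
print('blade tip,handle end,ferrule',ray(c,s2([(257,297),(467,158),(350,226)]),[.011,.018,.018]))
print('ros',ray(c,s2([(318,467),(443,434)]),.021))
for n,p in (('ros1',[(318,438),(367,475),(322,505),(272,485)]),('ros2',[(440,403),(491,437),(450,469),(398,447)])):
    show(n,ray(c,s2(p),.021))
```

```text
cover
[[ 0.6219 -0.022 ]
 [ 0.4671 -0.0209]
 [ 0.4666  0.1472]
 [ 0.621   0.1463]]
 sides [0.1548 0.1681 0.1544 0.1683] mean [0.5442 0.0627]
x,y yaw [179.6165  90.2371]
sel
[[0.5112 0.2124]
 [0.485  0.3555]
 [0.6571 0.3856]
 [0.6898 0.2485]]
 sides [0.1454 0.1747 0.141  0.1821] mean [0.5858 0.3005]
knob top [[0.5073 0.2842 0.099 ]] pivot [[0.6345 0.3072 0.072 ]]
red/white/green outer patch [[0.5377 0.245  0.05  ]
 [0.5195 0.3333 0.05  ]]
tray
[[ 0.3681 -0.4554]
 [ 0.3684 -0.2768]
 [ 0.6223 -0.2846]
 [ 0.6204 -0.4596]]
 sides [0.1787 0.254  0.1751 0.2524] mean [ 0.4948 -0.3691]
blade tip,handle end,ferrule [[ 0.5861 -0.3345  0.011 ]
 [ 0.4076 -0.3336  0.018 ]
 [ 0.5063 -0.3373  0.018 ]]
ros [[ 0.6564 -0.1923  0.021 ]
 [ 0.588  -0.1609  0.021 ]]
ros1
[[ 0.6418 -0.2095]
 [ 0.6405 -0.168 ]
 [ 0.6735 -0.1689]
 [ 0.6841 -0.2003]]
 sides [0.0415 0.0331 0.0331 0.0433] mean [ 0.66   -0.1867]
ros2
[[ 0.5724 -0.1803]
 [ 0.5697 -0.1396]
 [ 0.6036 -0.1381]
 [ 0.6134 -0.1717]]
 sides [0.0408 0.0339 0.035  0.0419] mean [ 0.5898 -0.1574]
```

View pics/d1.png

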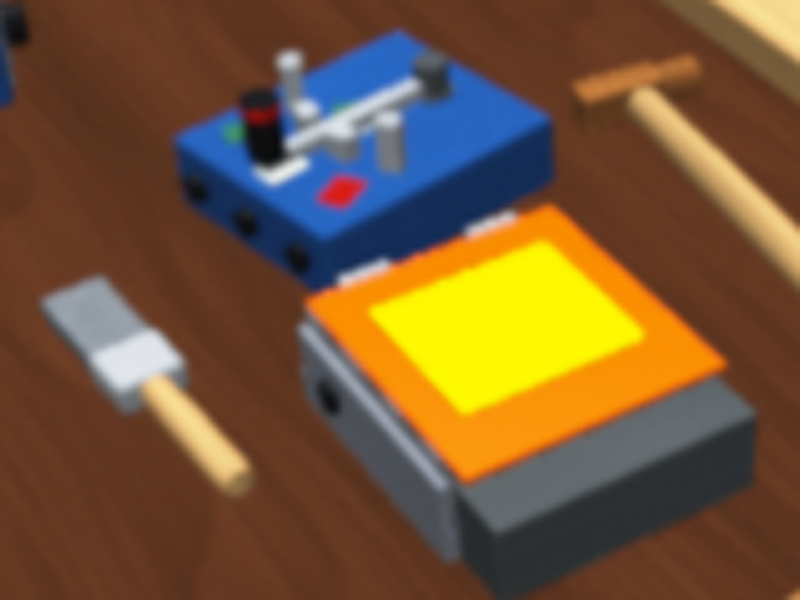

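Side zoom shows the cover's corners at crop (305,300),(552,205),(727,362),(467,480), the ledge on the near side, the knob top at (262,98) and the lever in white. I'll cross-check the positions with this camera.

Run:
```python
from h import *
from scipy.optimize import least_squares as ls
np.set_printoptions(precision=4,suppress=True)
c=cam('side');cs=cam('scene')
def d(p): return (np.array(p)+.5)/5-.5+[180,120]
def s1(p): return (np.array(p)+.5)/3.75-.5+[300,190]
cv=ray(c,d([(467,480),(305,300),(552,205),(727,362)]),.066);print('cover\n',cv[:,:2],cv.mean(0)[:2])
se=ray(c,d([(178,138),(398,30),(552,122),(325,240)]),.05);print('sel\n',se[:,:2],se.mean(0)[:2])
print('knob',ray(c,d([(262,97)]),.099),ray(c,d([(430,58)]),.072))
# joint fit of sel pose with both cams
m=np.array([[-90,-75],[-90,75],[90,75],[90,-75]])/1e3
uvs=s1([(410,263),(607,365),(493,570),(283,462)]);uvd=d([(325,240),(178,138),(398,30),(552,122)])
def W(v,m,z): 
    co,si=np.cos(v[2]),np.sin(v[2]);return np.c_[m@np.array([[co,si],[-si,co]])+v[:2],np.full(len(m),z)]
f=lambda v:np.r_[(proj(cs,W(v,m,.05))-uvs).ravel(),(proj(c,W(v,m,.05))-uvd).ravel()]
r=ls(f,[.586,.3,.19]);print('sel fit',r.x,r.fun)
sx=r.x
for s in (0,):
    k=W(sx,np.array([[-.07,0],[.055,0]]),.099);k[1,2]=.072;print('knob,pivot pred',k,'px',(proj(cs,k)+.5-[300,190])*3.75,(proj(c,k)+.5-[180,120])*5)
m2=np.array([[-78,-92],[-78,78],[78,78],[78,-92]])/1e3
us=s1([(200,37),(378,160),(234,287),(53,148)]);ud=d([(305,300),(552,205),(727,362),(467,480)])
ud=d([(305,300),(552,205),(727,362),(467,480)])
f=lambda v:np.r_[(proj(cs,W(v,m2,.066))-us).ravel(),(proj(c,W(v,m2,.066))-ud).ravel()]
r=ls(f,[.544,.069,0]);print('tumbler',r.x,r.fun)
# triangulate knob top with both
g=lambda p:np.r_[(proj(cs,p)-s1([(515,279)])).ravel(),(proj(c,p)-d([(262,97)])).ravel()]
r=ls(g,[.51,.285,.099]);print('knobtri',r.x,r.fun)
```

```text
cover
 [[ 0.4639 -0.0251]
 [ 0.4635  0.1449]
 [ 0.6188  0.1446]
 [ 0.6192 -0.0239]] [0.5413 0.0601]
sel
 [[0.4801 0.3513]
 [0.6521 0.3882]
 [0.6771 0.2383]
 [0.5058 0.2075]] [0.5787 0.2963]
knob [[0.5135 0.2905 0.099 ]] [[0.6355 0.3132 0.072 ]]
sel fit [0.5831 0.2997 0.1915] [-0.5594 -1.2717  1.251  -0.9344  1.7328  1.4502 -0.6142 -2.4805  0.8027
 -0.6366 -0.5335 -0.7851  1.0459 -0.7428  1.545  -1.5892]
knob,pivot pred [[0.5144 0.2864 0.099 ]
 [0.6371 0.3102 0.072 ]] px [[512.0734 287.953 ]
 [419.8621 453.265 ]] [[267.0977 100.1517]
 [435.2099  59.868 ]]
tumbler [ 0.5455  0.0698 -0.7124] [ 28.986    5.9142  -6.876   22.3214 -29.6242  -7.9685  12.5237 -20.962
   3.7309  24.4833 -31.3084   3.4633 -10.9384 -24.1491  33.7468  -6.7547]
knobtri [0.5108 0.285  0.1031] [-0.1628  0.0623 -0.1932 -0.0711]
```

The manual's scale: shifts go in mm and turns go in units of 0.05 rad. Converting my numbers, 0.354 m is 354, 0.207 m is 207, -0.604 rad is -12.08.

```bash
echo '[0.06, 354, 207, 40, -12.08, 0.06, 354, 207, 40, -12.08, 0.06, 354, 207, 40, -12.08, 0.06, 354, 207, 40, -12.08, 0.06, 354, 207, 40, -12.08, 0.06, 354, 207, 40, -12.08, 0.06, 354, 207, 40, -12.08, 0.06, 354, 207, 40, -12.08, 0.06, 354, 207, 40, -12.08, 0.06, 354, 207, 40, -12.08, 0.06, 354, 207, 40, -12.08, 0.06, 354, 207, 40, -12.08, 0.06, 354, 207, 40, -12.08, 0.06, 354, 207, 40, -12.08, 0.06, 354, 207, 40, -12.08]' | python3 nudge.py
python3 - <<'E'
from h import *
st=arm.get_state();img=arm.grab_frame('wrist');cv2.imwrite('pics/w1.png',img[:,:,::-1])
np.save('st1.npy',np.r_[st['eef_pos'],st['ee_rot']]);print(st['eef_pos'],st['ee_rot'])
c=cam('wrist',st);print(proj(c,[[.512,.2855,.099]]))
E
```

```text
t: 1.4
eef_pos: [0.5118, 0.2872, 0.1867]
ee_rot: [-3.141, -0.0, 0.192]
force: [-0.3, 0.9, 0.4]
width: 0.0601
gripper_force: 0.0
[0.51180955 0.28716296 0.18665893] [-3.14142587e+00 -1.55679556e-04  1.91751894e-01]
[[321.46052257 210.46214465]]
```

View pics/w1.png

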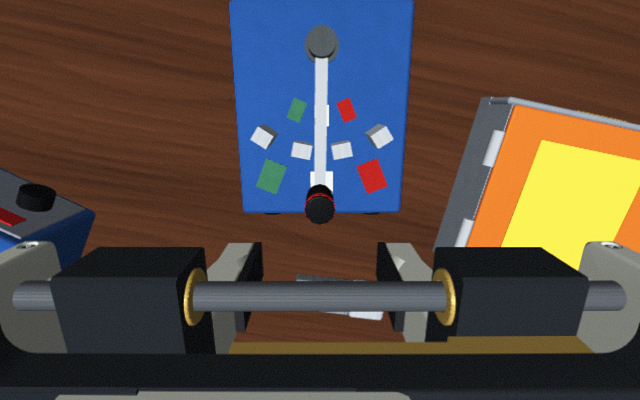

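The wrist view has the knob's top at (320,208), 2 px from prediction, and the lever axis vertical in the image. Descend and grip.

Scaled: 0.0015 m is 1.5, 0.118 m is 118.

```bash
echo '[0.06, 0, 1.5, 118, 0, 0.06, 0, 1.5, 118, 0, 0.06, 0, 1.5, 118, 0, 0.06, 0, 1.5, 118, 0, 0.06, 0, 1.5, 118, 0, 0.0, 0, 1.5, 118, 0, 0.0, 0, 1.5, 118, 0, 0.0, 0, 1.5, 118, 0, 0.0, 0, 1.5, 118, 0, 0.0, 0, 1.5, 118, 0, 0.0, 0, 1.5, 118, 0, 0.0, 0, 1.5, 118, 0]' | python3 nudge.py 25
```

```text
t: 2.45
eef_pos: [0.5128, 0.2848, 0.069]
ee_rot: [-3.141, -0.001, 0.19]
force: [-1.1, 0.1, 0.8]
width: 0.0234
gripper_force: 25.0
```

Scaled: -0.04 m is -40, 0.016 m is 16, -0.4 rad is -8.

```bash
echo '[0, 6, 0, -20, 0, 0, 15, 0, -40, 0, 0, 16, 0, -42, 0, 0, 16, 0, -42, 0, 0, 16, 14.3, -42, -2.6, 0, 19, 29.3, -42, -5.4, 0, 23.7, 42.8, -42, -8, 0, 23.7, 42.8, -42, -8, 0, 23.7, 42.8, -42, -8]' | python3 nudge.py
python3 - <<'E'
from h import *
cv2.imwrite('pics/s3.png',arm.grab_frame('scene')[190:350,300:470,::-1].repeat(3,0).repeat(3,1))
E
echo '[0, -7.5, 1.1, 16, 0, 0, -14.7, 0, 34, 0, 0, -15.1, 0, 43, 0, 0, -15.1, 0, 43, 0, 0, -15.1, 0, 43, 0]' | python3 nudge.py
```

```text
t: 3.2
eef_pos: [0.5448, 0.2475, 0.1098]
ee_rot: [-3.141, -0.002, 0.591]
force: [4.5, 3.1, -4.5]
width: 0.0235
gripper_force: 25.0
t: 3.67
eef_pos: [0.5303, 0.2378, 0.0673]
ee_rot: [3.141, 0.003, 0.59]
force: [-3.4, -2.9, 8.5]
width: 0.0234
gripper_force: 25.0
```

Scaled: -0.12 m is -120.

```bash
echo '[0.06, 0, 0, 0, 0, 0.06, 0, 0, 0, 0, 0.06, 0, 0, 0, 0, 0.06, 0, 0, 0, 0, 0.06, 0, 0, -120, 0, 0.06, 0, 0, -120, 0, 0.06, 0, 0, -120, 0, 0.06, 0, 0, -120, 0, 0.06, 0, 0, -120, 0]' | python3 nudge.py
python3 - <<'E'
from h import *
st=arm.get_state();img=arm.grab_frame('wrist');cv2.imwrite('pics/w2.png',img[:,:,::-1])
c=cam('wrist',st);K=[.5303,.2378,.099];print(st['eef_pos'],st['ee_rot'],proj(c,[K,[.6355,.3085,.072]]))
E
```

```text
t: 4.42
eef_pos: [0.5325, 0.2397, 0.1903]
ee_rot: [-3.141, -0.005, 0.59]
force: [-0.1, -0.6, -1.0]
width: 0.0597
gripper_force: 0.0
[0.53250498 0.23966497 0.19032296] [-3.14089676 -0.0052683   0.59006033] [[319.16182844 212.84188355]
 [318.93981511  44.73808507]]
```

View pics/w2.png

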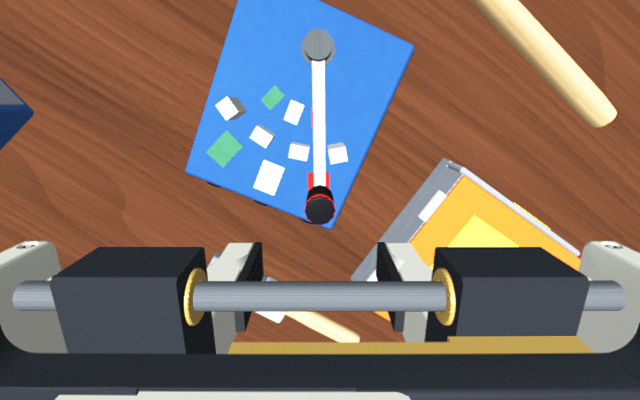

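Lever sits at the red notch (knob (320,208), near the predicted pixel, red patch under it). On to the blade: hover over it with the tool turned so that a later quarter turn stays in range.

Scaled: 0.451 m is 451, -0.358 m is -358, 2.5 rad is 50.

```bash
echo '[0.06, -358, 451, 0, 50, 0.06, -358, 451, 0, 50, 0.06, -358, 451, 0, 50, 0.06, -358, 451, 0, 50, 0.06, -358, 451, 0, 50, 0.06, -358, 451, 0, 50, 0.06, -358, 451, 0, 50, 0.06, -358, 451, 0, 50, 0.06, -358, 451, 0, 50, 0.06, -358, 451, 0, 50, 0.06, -358, 451, 0, 50, 0.06, -358, 451, 0, 50, 0.06, -358, 451, 0, 50, 0.06, -358, 451, 0, 50, 0.06, -358, 451, 0, 50, 0.06, -358, 451, 0, 50, 0.06, -358, 451, 0, 50, 0.06, -358, 451, 0, 50, 0.06, -358, 451, 0, 50, 0.06, -358, 451, 0, 50]' | python3 nudge.py
echo '[0.06, 0, 0, 0, 24.6, 0.06, 0, 0, 0, 24.6, 0.06, 0, 0, 0, 24.6, 0.06, 0, 0, 0, 24.6, 0.06, 0, 0, 0, 24.6, 0.06, 0, 0, 0, 24.6, 0.06, 0, 0, 0, 24.6, 0.06, 0, 0, 0, 24.6, 0.06, 0, 0, 0, 24.6, 0.06, 0, 0, 0, 24.6, 0.06, 0, 0, 0, 24.6]' | python3 nudge.py
python3 - <<'E'
from h import *
st=arm.get_state();img=arm.grab_frame('wrist');cv2.imwrite('pics/w3.png',img[:,:,::-1])
c=cam('wrist',st);print(st['q'],proj(c,[[.586,-.334,.011],[.396,-.334,.018],[.506,-.334,.018],[.506,-.348,.018]]))
E
```

```text
t: 6.13
eef_pos: [0.484, -0.335, 0.1855]
ee_rot: [3.138, 0.0, -1.917]
force: [-1.4, 0.6, -0.3]
width: 0.06
gripper_force: 0.0
t: 7.05
eef_pos: [0.4841, -0.3348, 0.1857]
ee_rot: [3.14, -0.003, 3.138]
force: [0.4, -0.6, -0.6]
width: 0.0596
gripper_force: 0.0
[-2.73466170e-01  2.49571264e-01 -2.39853638e-01 -4.40071331e-04
 -1.08461874e+00 -1.30042177e+00] [[319.60240863 271.37998249]
 [319.04055334  92.56686795]
 [319.40162567 204.88159573]
 [305.83135373 204.93310874]]
```

View pics/w3.png

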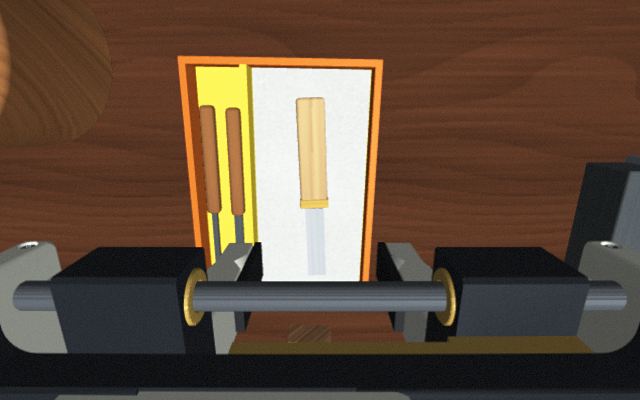

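Run:
```python
from h import *
np.set_printoptions(precision=4,suppress=True)
st=arm.get_state();c=cam('wrist',st)
print(ray(c,[(311,98),(314.5,201),(317,275)],[.018,.018,.0125]))
print('tray corners',ray(c,[(180,58),(382,61)],.03), 'divider/inner',ray(c,[(252,66),(376,68)],[.03,.03]))
```

```text
[[ 0.4011 -0.3422  0.018 ]
 [ 0.5022 -0.339   0.018 ]
 [ 0.5901 -0.3363  0.0125]]
tray corners [[ 0.368  -0.4572  0.03  ]
 [ 0.37   -0.2792  0.03  ]] divider/inner [[ 0.3745 -0.3941  0.03  ]
 [ 0.3758 -0.2842  0.03  ]]
```

Blade is at yaw ≈ +0.03, handle front at x≈0.510, tip (0.590,-0.336). Descend with narrow opening.

```bash
echo '[0.044, -9, -4.5, 80, -0.7, 0.044, -9, -4.5, 80, -0.7, 0.044, -9, -4.5, 150, -0.7, 0.044, -9, -4.5, 150, -0.7, 0.044, -9, -4.5, 178, -0.7, 0.044, -9, -4.5, 178, -0.7, 0.044, -9, -4.5, 178, -0.7]' | python3 nudge.py; echo '[0, 0, 0, 0, 0, 0, 0, 0, 0, 0, 0, 0, 0, 0, 0, 0, 0, 0, 0, 0, 0, 0, 0, 0, 0, 0, 0, 0, 0, 0, 0, 0, 0, 0, 0]' | python3 nudge.py 60
```

```text
t: 7.68
eef_pos: [0.493, -0.3394, 0.0078]
ee_rot: [3.141, -0.003, -3.101]
force: [-0.3, -0.9, 0.3]
width: 0.0439
gripper_force: 0.0
t: 8.27
eef_pos: [0.4941, -0.3397, 0.0099]
ee_rot: [-3.141, 0.0, -3.105]
force: [-1.4, 0.8, 2.3]
width: 0.0272
gripper_force: 60.0
```

Scaled: 0.0025 m is 2.5.

```bash
echo '[0.044, 0, 0, 0, 0, 0.044, 0, 0, 0, 0, 0.044, 0, 0, 2.5, 0, 0.044, 0, 0, 2.5, 0, 0.044, 0, 0, 2.5, 0]' | python3 nudge.py; echo '[0, 0, 0, 0, 0, 0, 0, 0, 0, 0, 0, 0, 0, 0, 0, 0, 0, 0, 0, 0, 0, 0, 0, 0, 0, 0, 0, 0, 0, 0]' | python3 nudge.py 60
echo '[0, 0, 0, -40, 0, 0, 0, 0, -80, 0, 0, 0, 0, -120, 0, 0, 0, 0, -120, 0, 0, 0, 0, -120, 0]' | python3 nudge.py
```

```text
t: 8.68
eef_pos: [0.4938, -0.3396, 0.0068]
ee_rot: [3.141, -0.001, -3.105]
force: [-0.5, -0.4, 0.1]
width: 0.0434
gripper_force: 0.0
t: 9.18
eef_pos: [0.494, -0.3397, 0.0071]
ee_rot: [-3.142, 0.0, -3.105]
force: [-0.2, -0.3, -0.9]
width: 0.0276
gripper_force: 60.0
t: 9.6
eef_pos: [0.4956, -0.3402, 0.13]
ee_rot: [-3.14, 0.005, -3.105]
force: [0.3, -0.0, -1.9]
width: 0.0274
gripper_force: 60.0
```

```bash
echo '[0, -53, 148, 0, -30.68, 0, -53, 148, 0, -30.68, 0, -53, 148, 0, -30.68, 0, -53, 148, 0, -30.68, 0, -53, 148, 0, -30.68, 0, -53, 148, 0, -30.68, 0, -53, 148, 0, -30.68, 0, -53, 148, 0, -30.68, 0, -53, 148, 0, -30.68, 0, -53, 148, 0, -30.68, 0, -53, 148, 0, -30.68, 0, -53, 148, 0, -30.68, 0, -53, 148, 0, -30.68, 0, -53, 148, 0, -30.68]' | python3 nudge.py; echo '[0, 0, 0, 40, 0, 0, 0, 0, 78, 0, 0, 0, 0, 78, 0, 0, 0, 0, 78, 0]' | python3 nudge.py
python3 - <<'E'
from h import *
np.set_printoptions(precision=4,suppress=True)
st=arm.get_state();w=arm.grab_frame('wrist')[:,:,::-1];s=arm.grab_frame('side')[:,:,::-1]
x=cv2.resize(s[150:250,225:345],(480,400),interpolation=2)
cv2.imwrite('pics/c4.png',np.vstack([cv2.resize(w,(480,300)),x[:300]]) if 0 else np.hstack([w[60:400,160:480],x[:340]]))
print(st['eef_pos'],st['ee_rot'],proj(cam('wrist',st),[[.465,-.023,.066],[.621,-.023,.066],[.543,-.0505,.052],st['eef_pos']+[0,.096,.004]]),proj(cam('side'),[st['eef_pos']+[0,.096,.004]]))
E
```

```text
t: 10.77
eef_pos: [0.5405, -0.1897, 0.1255]
ee_rot: [3.139, 0.0, -1.569]
force: [-0.9, 1.4, -0.7]
width: 0.0272
gripper_force: 60.0
t: 11.1
eef_pos: [0.5393, -0.1899, 0.0471]
ee_rot: [3.135, -0.0, -1.572]
force: [1.4, -1.0, 0.1]
width: 0.0271
gripper_force: 60.0
[ 0.5393 -0.1899  0.0471] [ 3.1353 -0.0001 -1.5721] [[440.6802 514.336 ]
 [190.2595 516.2975]
 [315.6003 460.789 ]
 [321.4052 406.8544]] [[315.062  224.1718]]
```

View pics/c4.png

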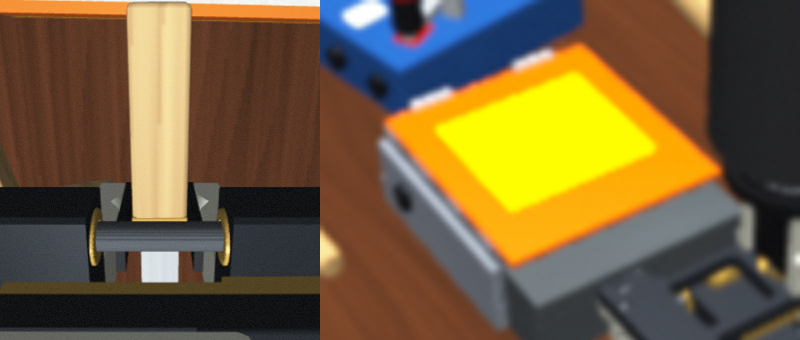

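Wrist view: handle straight in the grip (col ~319); the tip is hidden from the side camera. I'll find the height by touching the ledge lightly with the tip in front of the lip.

```bash
echo '[0, 0, -3.5, -13, 0, 0, -30, -3.5, -13, 0, 0, -58, -3.5, -13, 0, 0, -58, -3.5, -13, 0, 0, -58, -3.5, -13, 0]' | python3 nudge.py; for i in 1 2; do :; done; echo '[0, 0, 0, 3, 0, 0, 0, 0, 3, 0, 0, 0, 0, 3, 0]' | python3 nudge.py; echo '[0, 0, 0, 2, 0, 0, 0, 0, 2, 0, 0, 0, 0, 2, 0]' | python3 nudge.py; echo '[0, 0, 0, 1.5, 0, 0, 0, 0, 1.5, 0, 0, 0, 0, 1.5, 0]' | python3 nudge.py
```

```text
t: 11.62
eef_pos: [0.5467, -0.1307, 0.0648]
ee_rot: [-3.137, 0.0, -1.569]
force: [0.1, 0.0, -1.3]
width: 0.0276
gripper_force: 60.0
t: 11.87
eef_pos: [0.545, -0.1325, 0.0594]
ee_rot: [-3.141, -0.0, -1.572]
force: [-0.0, 0.2, -0.6]
width: 0.0276
gripper_force: 60.0
t: 12.12
eef_pos: [0.5448, -0.1323, 0.0568]
ee_rot: [3.141, -0.0, -1.571]
force: [-0.2, 0.3, -1.5]
width: 0.0269
gripper_force: 60.0
t: 12.37
eef_pos: [0.5449, -0.1319, 0.0554]
ee_rot: [3.141, -0.0, -1.571]
force: [-0.4, -0.1, -1.4]
width: 0.028
gripper_force: 6.0
```

The grip just slackened (6 N). Hold still and let it recover.

```bash
echo '[0, 0, 0, 0, 0, 0, 0, 0, 0, 0, 0, 0, 0, 0, 0, 0, 0, 0, 0, 0, 0, 0, 0, 0, 0, 0, 0, 0, 0, 0]' | python3 nudge.py 60
python3 - <<'E'
from h import *
st=arm.get_state();w=arm.grab_frame('wrist')[:,:,::-1];s=arm.grab_frame('scene')[:,:,::-1]
print(st['eef_pos'])
P=st['eef_pos']+[0,.096,.004];u=proj(cam('scene'),[P])[0];print(u)
x0,y0=int(u[0])-40,int(u[1])-30
cv2.imwrite('pics/c5.png',np.hstack([w[60:400,160:480],cv2.resize(s[y0:y0+68,x0:x0+90],(450,340),interpolation=2)]))
E
```

```text
t: 12.87
eef_pos: [0.545, -0.1319, 0.0556]
ee_rot: [-3.142, -0.0, -1.571]
force: [-0.4, 0.1, -1.2]
width: 0.0276
gripper_force: 60.0
[ 0.54501711 -0.131853    0.05558858]
[329.9706064  212.69521288]
```

View pics/c5.png

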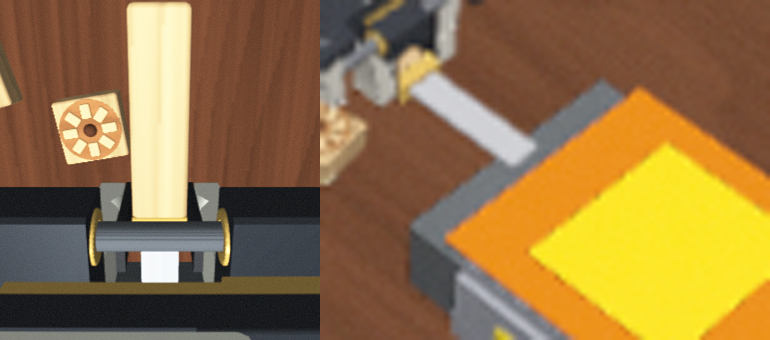

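Scene crop shows the blade straight, tip just over the ledge in front of the lip, within 1 px of prediction; no slip in the grip. Continue the touch.

```bash
echo '[0, 0, 0, 3, 0, 0, 0, 0, 3, 0, 0, 0, 0, 3, 0]' | python3 nudge.py; echo '[0, 0, 0, 1.5, 0, 0, 0, 0, 1.5, 0, 0, 0, 0, 1.5, 0]' | python3 nudge.py; echo '[0, 0, 0, 1.2, 0, 0, 0, 0, 1.2, 0, 0, 0, 0, 1.2, 0]' | python3 nudge.py
```

```text
t: 13.22
eef_pos: [0.5448, -0.1319, 0.0523]
ee_rot: [3.141, -0.0, -1.571]
force: [-1.1, 1.4, -0.4]
width: 0.0272
gripper_force: 60.0
t: 13.47
eef_pos: [0.5449, -0.1319, 0.0509]
ee_rot: [3.141, -0.0, -1.571]
force: [0.3, -0.6, -1.1]
width: 0.0276
gripper_force: 60.0
t: 13.72
eef_pos: [0.5449, -0.1319, 0.0498]
ee_rot: [3.141, -0.0, -1.571]
force: [0.6, -0.4, -1.8]
width: 0.0276
gripper_force: 60.0
```

```bash
echo '[0, 0, 0, 1, 0, 0, 0, 0, 1, 0, 0, 0, 0, 1, 0]' | python3 nudge.py; echo '[0, 0, 0, 1, 0, 0, 0, 0, 1, 0, 0, 0, 0, 1, 0]' | python3 nudge.py
```

```text
t: 13.97
eef_pos: [0.5451, -0.1319, 0.049]
ee_rot: [-3.141, -0.0, -1.571]
force: [0.4, -0.1, -1.0]
width: 0.0274
gripper_force: 60.0
t: 14.22
eef_pos: [0.5452, -0.1319, 0.0481]
ee_rot: [-3.141, -0.0, -1.571]
force: [0.2, -0.7, 1.7]
width: 0.0273
gripper_force: 60.0
```

Contact at reading ≈0.0485 (force jumped by ~3 N). Raise to mid-gap and slide in.

```bash
echo '[0, 0, 0, -2.8, 0, 0, 0, 0, -2.8, 0, 0, -8, 0, -2.8, 0, 0, -13, 0, -2.8, 0, 0, -13, 0, -2.8, 0]' | python3 nudge.py;echo '[0, -4, 0, 0, 0, 0, -8, 0, 0, 0, 0, -8, 0, 0, 0, 0, -8, 0, 0, 0]' | python3 nudge.py
```

```text
t: 14.63
eef_pos: [0.5449, -0.1178, 0.0506]
ee_rot: [3.141, 0.0, -1.57]
force: [0.3, -0.9, -1.8]
width: 0.027
gripper_force: 60.0
t: 14.97
eef_pos: [0.545, -0.1106, 0.0506]
ee_rot: [3.141, 0.0, -1.57]
force: [0.5, 0.8, -2.0]
width: 0.0276
gripper_force: 60.0
```

The manual's scale: shifts go in mm and turns go in units of 0.05 rad. Converting my numbers, -0.0187 m is -18.7, -0.0008 m is -0.8.

```bash
echo '[0, 0, 0, -5, 0, 0, 0, 0, -10, 0, 0, -0.8, 0, -18.7, 0, 0, -0.8, 0, -18.7, 0]' | python3 nudge.py;echo '[0, -1, 0, -8, 0, 0, -2.4, 0, -16, 0, 0, -6.4, 0, -31.7, 0, 0, -12, 0, -46.9, 0, 0, -12, 0, -46.9, 0, 0, -12, 0, -46.9, 0]' | python3 nudge.py
python3 - <<'E'
from h import *
w=arm.grab_frame('scene')[:,:,::-1];s=arm.grab_frame('side')[:,:,::-1]
cv2.imwrite('pics/c6.png',np.hstack([cv2.resize(w[150:270,250:410],(400,300),interpolation=2),cv2.resize(s[110:230,200:360],(400,300),interpolation=2)]))
E
```

```text
t: 15.3
eef_pos: [0.5455, -0.1102, 0.0711]
ee_rot: [-3.14, -0.0, -1.57]
force: [-0.8, -0.8, -3.3]
width: 0.0274
gripper_force: 60.0
t: 15.8
eef_pos: [0.5458, -0.0977, 0.1174]
ee_rot: [-3.139, 0.001, -1.57]
force: [-0.2, -0.2, -0.6]
width: 0.0275
gripper_force: 60.0
```

View pics/c6.png

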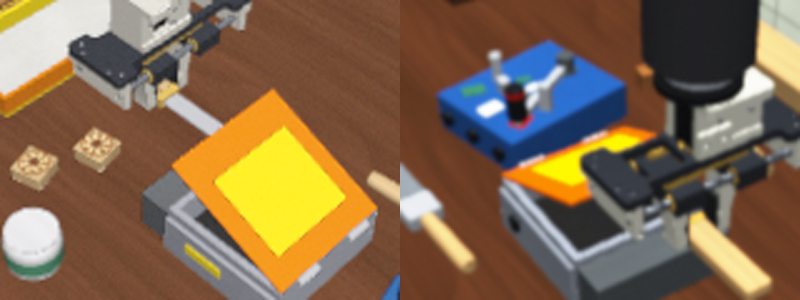

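The cover is up about 0.4 rad with the tip under its lip, lever in red. Follow the arc on.

```bash
echo '[0, -6, 0, -14, 0, 0, -15.5, 0, -28.4, 0, 0, -25, 0, -41, 0, 0, -36.3, 0, -53.1, 0, 0, -49, 0, -64, 0, 0, -61.7, 0, -73.2, 0, 0, -76, 0, -81, 0, 0, -90.5, 0, -87.9, 0, 0, -90.5, 0, -87.9, 0]' | python3 nudge.py;echo '[0, -15, 0, -5, 0, 0, -31, 0, -8, 0, 0, -47, 0, -9, 0, 0, -63, 0, -10, 0, 0, -72, 0, -10, 0, 0, -72, 0, -10, 0, 0, -72, 0, -10, 0]' | python3 nudge.py
python3 - <<'E'
from h import *
w=arm.grab_frame('scene')[:,:,::-1];s=arm.grab_frame('side')[:,:,::-1]
cv2.imwrite('pics/c7.png',np.hstack([cv2.resize(w[110:260,240:440],(400,300),interpolation=2),cv2.resize(s[80:230,180:380],(400,300),interpolation=2)]))
E
```

```text
t: 16.65
eef_pos: [0.5459, -0.0052, 0.2054]
ee_rot: [-3.139, 0.001, -1.569]
force: [0.2, -0.8, -0.7]
width: 0.0271
gripper_force: 60.0
t: 17.23
eef_pos: [0.545, 0.0648, 0.2138]
ee_rot: [3.141, 0.0, -1.57]
force: [0.4, -0.1, -1.7]
width: 0.0269
gripper_force: 60.0
```

View pics/c7.png

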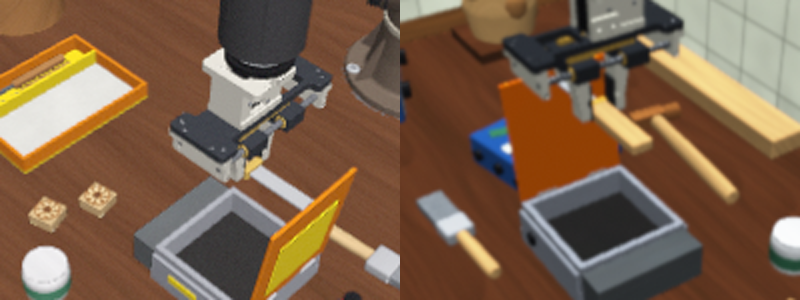

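Cover stands upright (≈1.6 rad), hopper empty, two rosettes at their spots. Bring the blade back to its bay.

Scaled: 0.08 m is 80, 0.051 m is 51, 1.534 rad is 30.68.

```bash
echo '[0, 40, 0, 0, 0, 0, 80, 0, 0, 0, 0, 120, 0, 0, 0, 0, 404, 51, 80, 30.68, 0, 404, 51, 80, 30.68, 0, 404, 51, 80, 30.68, 0, 404, 51, 80, 30.68, 0, 404, 51, 80, 30.68, 0, 404, 51, 80, 30.68, 0, 404, 51, 80, 30.68, 0, 404, 51, 80, 30.68, 0, 404, 51, 80, 30.68, 0, 404, 51, 80, 30.68, 0, 404, 51, 80, 30.68, 0, 404, 51, 80, 30.68, 0, 404, 51, 80, 30.68, 0, 404, 51, 80, 30.68, 0, 404, 51, 80, 30.68]' | python3 nudge.py
echo '[0, 0, 0, 40, 0, 0, 0, 0, 80, 0, 0, 0, 0, 110, 0, 0, 0, 0, 110, 0, 0, 0, 0, 110, 0, 0, 0, 0, 110, 0]' | python3 nudge.py
```

```text
t: 18.83
eef_pos: [0.4936, -0.3401, 0.1341]
ee_rot: [3.142, 0.0, -3.104]
force: [0.0, 0.4, -1.6]
width: 0.0272
gripper_force: 60.0
t: 19.33
eef_pos: [0.4952, -0.3403, 0.0259]
ee_rot: [-3.14, 0.002, -3.103]
force: [-0.2, 0.2, -0.9]
width: 0.0271
gripper_force: 60.0
```

Scaled: 0.0165 m is 16.5, 0.014 m is 14.

```bash
echo '[0, 0, 0, 8, 0, 0, 0, 0, 14, 0, 0, 0, 0, 16.5, 0, 0, 0, 0, 16.5, 0, 0, 0, 0, 16.5, 0]' | python3 nudge.py;echo '[0, 0, 0, 1.5, 0, 0, 0, 0, 1.5, 0, 0, 0, 0, 1.5, 0]' | python3 nudge.py
```

```text
t: 19.75
eef_pos: [0.4941, -0.3396, 0.0079]
ee_rot: [-3.141, 0.0, -3.105]
force: [-0.2, 0.3, -0.7]
width: 0.0278
gripper_force: 60.0
t: 20.0
eef_pos: [0.4944, -0.3397, 0.0071]
ee_rot: [-3.141, 0.001, -3.104]
force: [-1.9, 2.0, 5.0]
width: 0.0271
gripper_force: 60.0
```

Scaled: -0.22 m is -220, -0.04 m is -40, -1.534 rad is -30.68.

```bash
echo '[0.046, 0, 0, 0, 0, 0.046, 0, 0, 0, 0, 0.046, 0, 0, 0, 0, 0.046, 0, 0, 0, 0, 0.046, 0, 0, -40, 0, 0.046, 0, 0, -80, 0, 0.06, -133, 165, -220, -30.68, 0.06, -133, 165, -220, -30.68, 0.06, -133, 165, -220, -30.68, 0.06, -133, 165, -220, -30.68, 0.06, -133, 165, -220, -30.68, 0.06, -133, 165, -220, -30.68, 0.06, -133, 165, -220, -30.68, 0.06, -133, 165, -220, -30.68, 0.06, -133, 165, -220, -30.68, 0.06, -133, 165, -220, -30.68, 0.06, -133, 165, -220, -30.68, 0.06, -133, 165, -220, -30.68, 0.06, -133, 165, -220, -30.68, 0.06, -133, 165, -220, -30.68]' | python3 nudge.py
python3 - <<'E'
from h import *
st=arm.get_state();w=arm.grab_frame('wrist')[:,:,::-1];s=arm.grab_frame('scene')[:,:,::-1]
cv2.imwrite('pics/w8.png',w);cv2.imwrite('pics/s8.png',s)
print(st['eef_pos'],st['ee_rot'])
v=np.hstack([w[0:260],])
t=cv2.resize(s[120:230,200:330],None,fx=2.4,fy=2.4,interpolation=2)
o=np.zeros((260+t.shape[0],640,3),np.uint8);o[:260]=v;o[260:,:t.shape[1]]=t
cv2.imwrite('pics/c8.png',o)
E
```

```text
t: 21.67
eef_pos: [0.6208, -0.1697, 0.2259]
ee_rot: [3.141, 0.0, -1.569]
force: [-0.4, -0.7, 0.4]
width: 0.0599
gripper_force: 0.0
[ 0.62075526 -0.1697085   0.22590938] [ 3.14124894e+00  8.72020048e-05 -1.56917385e+00]
```

View pics/c8.png

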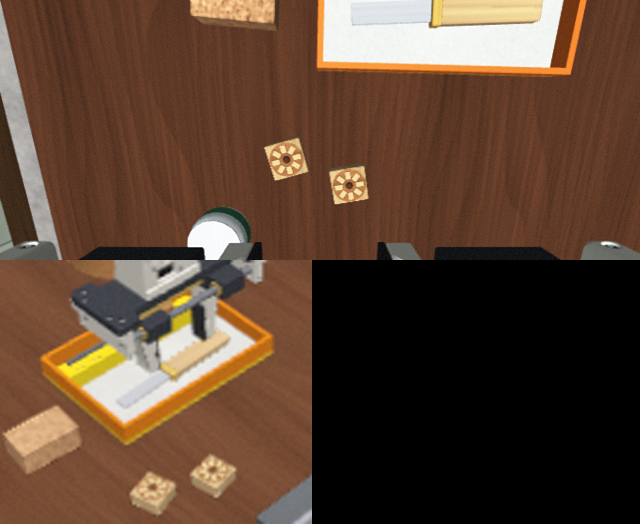

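Wrist view: blade flat in its bay, rosettes at (286,159) and (349,185). Measure them by segmentation.

```bash
cat > ros.py <<'E'
from h import *
def ros(img,c,ctrs,z=.021):
    hsv=cv2.cvtColor(img,cv2.COLOR_BGR2HSV)
    for u in ctrs:
        x,y=int(u[0]),int(u[1]);sub=img[y-26:y+27,x-26:x+27].astype(float)
        m=((sub[:,:,1]>140)&(sub[:,:,2]>180)).astype(np.uint8)
        cn=np.argwhere(m)[:,::-1].astype(np.float32);r=cv2.minAreaRect(cn)
        b=cv2.boxPoints(r)+[x-26,y-26];P=ray(c,b,z)
        e=[P[1]-P[0],P[2]-P[1]]
        print(np.round(P.mean(0),4),'sides',[round(float(np.linalg.norm(k)),4) for k in e],'ang mod90',[round(float(np.arctan2(k[1],k[0])%(np.pi/2)),3) for k in e])
E
python3 - <<'E'
from ros import *
st=dict(eef_pos=np.array([0.62075526,-0.1697085,0.22590938]),ee_rot=[3.14124894,8.72e-05,-1.56917385])
ros(cv2.imread('pics/w8.png'),cam('wrist',st),[(286,159),(349,185)])
E
```

```text
[ 0.659  -0.1892  0.021 ] sides [0.0387, 0.0389] ang mod90 [0.284, 0.277]
[ 0.5885 -0.1602  0.021 ] sides [0.0381, 0.0386] ang mod90 [0.161, 0.194]
```

Scaled: 0.22 m is 220, 0.18 m is 180, -0.282 rad is -5.64.

```bash
echo '[0.054, 19.5, -38, 100, -5.64, 0.054, 19.5, -38, 100, -5.64, 0.054, 19.5, -38, 150, -5.64, 0.054, 19.5, -38, 180, -5.64, 0.054, 19.5, -38, 210, -5.64, 0.054, 19.5, -38, 220, -5.64, 0.054, 19.5, -38, 220, -5.64, 0.054, 19.5, -38, 220, -5.64, 0, 19.5, -38, 220, -5.64, 0, 19.5, -38, 220, -5.64, 0, 19.5, -38, 220, -5.64, 0, 19.5, -38, 220, -5.64, 0, 19.5, -38, 220, -5.64]' | python3 nudge.py 25
```

```text
t: 22.85
eef_pos: [0.659, -0.1893, 0.0066]
ee_rot: [-3.141, -0.0, -1.289]
force: [-0.2, -0.6, 0.8]
width: 0.0395
gripper_force: 25.0
```

Scaled: -0.14 m is -140, -0.06 m is -60, 0.282 rad is 5.64.

```bash
echo '[0, 0, 0, -40, 0, 0, 0, 0, -80, 0, 0, 0, 0, -120, 0, 0, -252, 30, -140, 5.64, 0, -252, 30, -140, 5.64, 0, -252, 30, -140, 5.64, 0, -252, 30, -140, 5.64, 0, -252, 30, -140, 5.64, 0, -252, 30, -140, 5.64, 0, -252, 30, -140, 5.64, 0, -252, 30, -140, 5.64, 0, -252, 30, -100, 5.64, 0, -252, 30, -60, 5.64, 0, -252, 30, -30, 5.64, 0, -252, 30, -30, 5.64, 0, -252, 30, -30, 5.64]' | python3 nudge.py; echo '[0.048, 0, 0, 0, 0, 0.048, 0, 0, 0, 0, 0.048, 0, 0, 0, 0, 0.048, 0, 0, -40, 0, 0.048, 0, 0, -80, 0, 0.054, 210, -28, -190, 0, 0.054, 210, -28, -190, 0, 0.054, 210, -28, -190, 0, 0.054, 210, -28, -190, 0, 0.054, 210, -28, -190, 0, 0.054, 210, -28, -190, 0, 0.054, 210, -28, -190, 0, 0.054, 210, -28, -190, 0]' | python3 nudge.py
python3 - <<'E'
from ros import *
st=arm.get_state();w=arm.grab_frame('wrist')[:,:,::-1];cv2.imwrite('pics/w9.png',w)
c=cam('wrist',st);u=proj(c,[.5885,-.1602,.021])[0];print(st['eef_pos'],st['ee_rot'],u);ros(w,c,[u])
E
```

```text
t: 24.18
eef_pos: [0.5593, 0.0432, 0.0352]
ee_rot: [3.138, -0.002, -1.571]
force: [0.7, 0.2, 0.7]
width: 0.0396
gripper_force: 25.0
t: 25.27
eef_pos: [0.5883, -0.1672, 0.2285]
ee_rot: [-3.138, 0.0, -1.574]
force: [-0.2, 0.8, -1.1]
width: 0.0536
gripper_force: 0.0
[ 0.58832237 -0.16722138  0.22849847] [-3.13768700e+00  9.07168546e-05 -1.57365101e+00] [320.83592774 182.27740063]
[ 0.615 -0.162  0.021] sides [0.0383, 0.0078] ang mod90 [1.546, 1.569]
```

The rosette has been knocked aside (partial blob at +x). Search for it.

Run:
```python
from ros import *
st=dict(eef_pos=np.array([.58832,-.16722,.2285]),ee_rot=[-3.137687,0,-1.57365]);c=cam('wrist',st)
w=cv2.imread('pics/w9.png');m=((w[:,:,1]>140)&(w[:,:,2]>180)).astype(np.uint8);m=cv2.morphologyEx(m,cv2.MORPH_CLOSE,np.ones((5,5)))
n,l,s,ct=cv2.connectedComponentsWithStats(m)
for i in range(1,n):
    if s[i,4]>150: print(s[i],ct[i],ray(c,[ct[i]],.021)[0], w[int(ct[i][1]),int(ct[i][0])])
g=[ct[i] for i in range(1,n) if 500<s[i,4]<2500 and 20<s[i,2]<60 and 20<s[i,3]<60]
for u in g: ros(w,c,[u])
```

```text
[ 158    0   83   21 1470] [201.73061224   8.49659864] [ 0.70586543 -0.33633607  0.021     ] [112 162 220]
[  285     0   266    70 16507] [409.27085479  32.95226268] [ 0.4995705  -0.31356763  0.021     ] [246 249 247]
[262 164  40  38 975] [281.17128205 182.3425641 ] [ 0.63355002 -0.16022934  0.021     ] [35 52 87]
[ 160  218   53   29 1230] [185.16178862 234.11219512] [ 0.75065345 -0.09713542  0.021     ] [251 250 249]
[289 317  94  24 574] [327.80313589 322.10278746] [0.57969909 0.02585372 0.021     ] [164 161 157]
[327 331  31  11 287] [341.45644599 336.12195122] [0.56159369 0.0475627  0.021     ] [164 226 247]
[ 0.6336 -0.1599  0.021 ] sides [0.0387, 0.0392] ang mod90 [0.175, 0.152]
[ 0.75   -0.0996  0.021 ] sides [0.0603, 0.0359] ang mod90 [1.57, 1.473]
```

Scaled: 0.222 m is 222, 0.16 m is 160, -0.165 rad is -3.3.

```bash
echo '[0.054, -7.2, -45.3, 80, -3.3, 0.054, -7.2, -45.3, 80, -3.3, 0.054, -7.2, -45.3, 120, -3.3, 0.054, -7.2, -45.3, 160, -3.3, 0.054, -7.2, -45.3, 200, -3.3, 0.054, -7.2, -45.3, 222, -3.3, 0.054, -7.2, -45.3, 222, -3.3, 0.054, -7.2, -45.3, 222, -3.3, 0, -7.2, -45.3, 222, -3.3, 0, -7.2, -45.3, 222, -3.3, 0, -7.2, -45.3, 222, -3.3, 0, -7.2, -45.3, 222, -3.3, 0, -7.2, -45.3, 222, -3.3]' | python3 nudge.py 25
```

```text
t: 26.4
eef_pos: [0.6333, -0.1582, 0.0044]
ee_rot: [-3.141, 0.0, -1.406]
force: [0.3, 0.8, 0.4]
width: 0.0399
gripper_force: 25.0
```

Scaled: -0.032 m is -32, -0.263 m is -263, 0.165 rad is 3.3.

```bash
echo '[0, 0, 0, -40, 0, 0, 0, 0, -80, 0, 0, 0, 0, -120, 0, 0, -263, 60, -140, 3.3, 0, -263, 60, -140, 3.3, 0, -263, 60, -140, 3.3, 0, -263, 60, -140, 3.3, 0, -263, 60, -140, 3.3, 0, -263, 60, -140, 3.3, 0, -263, 60, -140, 3.3, 0, -263, 60, -140, 3.3, 0, -263, 60, -100, 3.3, 0, -263, 60, -60, 3.3, 0, -263, 60, -32, 3.3, 0, -263, 60, -32, 3.3, 0, -263, 60, -32, 3.3]' | python3 nudge.py; echo '[0.048, 0, 0, 0, 0, 0.048, 0, 0, 0, 0, 0.048, 0, 0, 0, 0, 0.048, 0, 0, -40, 0, 0.048, 0, 0, -80, 0, 0.054, 210, 0, -190, 0, 0.054, 210, 0, -210, 0, 0.054, 210, 0, -210, 0, 0.054, 210, 0, -210, 0, 0.054, 210, 0, -210, 0, 0.054, 210, 0, -210, 0, 0.054, 210, 0, -210, 0, 0.054, 210, 0, -210, 0]' | python3 nudge.py
python3 - <<'E'
from ros import *
st=arm.get_state();w=arm.grab_frame('wrist')[:,:,::-1];s=arm.grab_frame('scene')[:,:,::-1];d=arm.grab_frame('side')[:,:,::-1]
cv2.imwrite('pics/w10.png',w);cv2.imwrite('pics/s10.png',s);cv2.imwrite('pics/d10.png',d)
print(st['eef_pos'],st['ee_rot'],st['q'])
for n,i in (('scene',s),('side',d)):
    c=cam(n);m=((i[:,:,1]>130)&(i[:,:,2]>170)&(i[:,:,0]<190)&(i[:,:,0]>70)).astype(np.uint8)
    k,l,t,ct=cv2.connectedComponentsWithStats(cv2.morphologyEx(m,cv2.MORPH_CLOSE,np.ones((3,3))))
    for j in range(1,k):
        p=ray(c,[ct[j]],.041)[0]
        if t[j,4]>15 and .3<p[0]<.75 and -.5<p[1]<.2: print(n,t[j],ct[j].round(1),p.round(3))
E
```

```text
t: 27.73
eef_pos: [0.5302, 0.0903, 0.0355]
ee_rot: [3.139, -0.002, -1.571]
force: [1.6, 0.8, 0.8]
width: 0.0397
gripper_force: 25.0
t: 28.82
eef_pos: [0.5313, -0.1204, 0.2488]
ee_rot: [-3.137, 0.001, -1.574]
force: [-0.4, 0.4, -0.3]
width: 0.0542
gripper_force: 0.0
[ 0.53127623 -0.12041885  0.24883002] [-3.13670142e+00  5.84342363e-04 -1.57407902e+00] [ 1.36984038e-01  1.26960054e-01 -2.45509365e-01  1.13196463e-04
 -1.19340202e+00 -1.40309613e-01]
scene [234 135  73  54 284] [282.2 154.9] [ 0.463 -0.324  0.041]
scene [247 137  28  18 154] [260.7 145.3] [ 0.48  -0.409  0.041]
scene [266 149  30  22 265] [280.5 159.2] [ 0.48  -0.313  0.041]
scene [202 181  31  27 479] [217.7 193.4] [ 0.712 -0.33   0.041]
scene [365 211  10   7  19] [369.6 213.8] [0.456 0.034 0.041]
scene [405 222  27  21 158] [415.8 231.1] [0.414 0.165 0.041]
scene [337 231  35  19 302] [354.4 239.7] [0.556 0.066 0.041]
scene [318 232  15  13  41] [324.  236.8] [0.607 0.002 0.041]
scene [390 239   8   7  18] [393.7 241.6] [0.486 0.144 0.041]
scene [325 245  13  14  33] [331.  251.3] [0.628 0.048 0.041]
scene [341 249  15  14  32] [348.2 256. ] [0.608 0.09  0.041]
scene [370 256   8   8  18] [373.4 259.6] [0.57  0.144 0.041]
side [317 147  31  32 225] [332.5 163.4] [0.732 0.093 0.041]
side [265 183  37  18 285] [283.2 191.8] [0.546 0.063 0.041]
side [208 194  21  23 177] [218.3 205.1] [0.38  0.112 0.041]
side [371 202  17   5  23] [379.7 204.8] [ 0.724 -0.121  0.041]
side [421 254  39  28 589] [440.  267.2] [ 0.695 -0.353  0.041]
side [304 275 122  94 345] [360.1 324.1] [ 0.459 -0.361  0.041]
side [325 307  51  40 766] [350.  326.7] [ 0.44  -0.354  0.041]
```

Both rosettes are in the hopper (merged blob ≈(0.55,0.065)), none left on the bench. Now go over the upright cover and behind it with closed fingers.

```bash
echo '[0, 0, -12, -40, 0, 0, 0, -12, -60, 0, 0, -320, -12, -60, 0, 0, -320, -12, -60, 0, 0, -320, -12, -60, 0, 0, -320, -12, -60, 0, 0, -320, -12, -60, 0, 0, -320, -12, -60, 0, 0, -320, -12, -60, 0, 0, -320, -12, -60, 0, 0, -320, -12, -60, 0, 0, -320, -12, -60, 0, 0, -320, -12, -20, 0, 0, -320, -12, 20, 0, 0, -320, -12, 49, 0, 0, -320, -12, 49, 0, 0, -320, -12, 49, 0]' | python3 nudge.py 30; echo '[0, 15, 0, 0, 0, 0, 30, 0, 0, 0, 0, 45, 0, 0, 0, 0, 62, 0, 1, 0, 0, 75, 0, 3, 0, 0, 89, 0, 7.3, 0, 0, 89, 0, 7.3, 0]' | python3 nudge.py
python3 - <<'E'
from h import *
d=arm.grab_frame('side')[:,:,::-1];cv2.imwrite('pics/d11.png',d);cv2.imwrite('pics/s11.png',arm.grab_frame('scene')[:,:,::-1])
E
```

```text
t: 30.38
eef_pos: [0.5421, 0.2002, 0.1965]
ee_rot: [3.139, -0.003, -1.571]
force: [0.8, 0.3, 1.2]
width: 0.0005
gripper_force: 0.0
t: 30.97
eef_pos: [0.5422, 0.1093, 0.1897]
ee_rot: [3.141, -0.0, -1.573]
force: [-0.2, -0.4, -0.7]
width: 0.0003
gripper_force: 0.0
```

Scaled: 0.099 m is 99, 0.0815 m is 81.5.

```bash
echo '[0, 13, 0, 5, 0, 0, 25.5, 0, 11.7, 0, 0, 37, 0, 19, 0, 0, 48, 0, 28, 0, 0, 58, 0, 38, 0, 0, 67, 0, 48.7, 0, 0, 75, 0, 60, 0, 0, 81.5, 0, 72.7, 0, 0, 87, 0, 85, 0, 0, 91, 0, 99, 0, 0, 91, 0, 99, 0]' | python3 nudge.py
python3 - <<'E'
from h import *
np.set_printoptions(precision=3,suppress=True)
d=arm.grab_frame('side')[:,:,::-1];s=arm.grab_frame('scene')[:,:,::-1];cv2.imwrite('pics/d12.png',d);cv2.imwrite('pics/s12.png',s)
o=np.hstack([cv2.resize(s[150:280,270:430],(400,325),interpolation=2),cv2.resize(d[110:240,200:360],(400,325),interpolation=2)])
cv2.imwrite('pics/c12.png',o)
E
```

```text
t: 31.98
eef_pos: [0.5402, 0.0194, 0.0872]
ee_rot: [3.136, -0.002, -1.573]
force: [-0.8, -0.4, -0.9]
width: 0.0002
gripper_force: 0.0
```

View pics/c12.png

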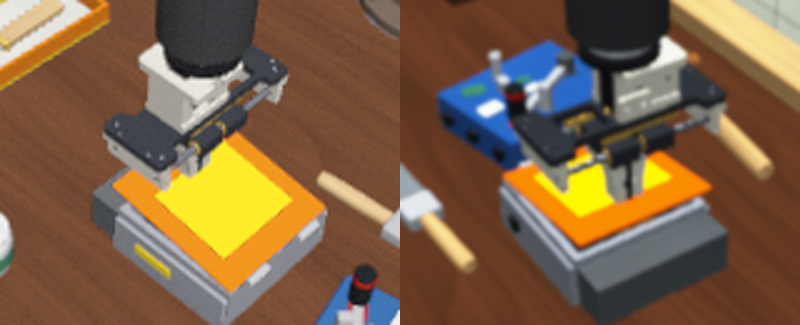

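The cover is following, nearly shut, lever still in red. Press it down in small steps.

Scaled: 0.02 m is 20, 0.016 m is 16.

```bash
echo '[0, 6, 0, 8, 0, 0, 10, 0, 16, 0, 0, 12, 0, 20, 0, 0, 12, 0, 20, 0]' | python3 nudge.py;echo '[0, 0, 0, 2, 0, 0, 0, 0, 2, 0, 0, 0, 0, 2, 0]' | python3 nudge.py;echo '[0, 0, 0, 1.5, 0, 0, 0, 0, 1.5, 0, 0, 0, 0, 1.5, 0]' | python3 nudge.py
```

```text
t: 32.42
eef_pos: [0.542, 0.0085, 0.0698]
ee_rot: [3.14, -0.0, -1.571]
force: [-0.2, -0.8, 0.0]
width: 0.0003
gripper_force: 0.0
t: 32.67
eef_pos: [0.5429, 0.0093, 0.069]
ee_rot: [-3.141, -0.0, -1.571]
force: [0.7, -1.5, -0.2]
width: 0.0
gripper_force: 0.0
t: 32.92
eef_pos: [0.5428, 0.0093, 0.0674]
ee_rot: [-3.141, 0.0, -1.571]
force: [0.3, 1.2, -0.9]
width: 0.0003
gripper_force: 0.0
```

```bash
for z in; do :; done; echo '[0, 0, 0, 1.5, 0, 0, 0, 0, 1.5, 0, 0, 0, 0, 1.5, 0]' | python3 nudge.py;echo '[0, 0, 0, 1.5, 0, 0, 0, 0, 1.5, 0, 0, 0, 0, 1.5, 0]' | python3 nudge.py;echo '[0, 0, 0, 1.2, 0, 0, 0, 0, 1.2, 0, 0, 0, 0, 1.2, 0]' | python3 nudge.py
```

```text
t: 33.17
eef_pos: [0.543, 0.0093, 0.0663]
ee_rot: [-3.141, 0.0, -1.571]
force: [-2.0, -0.6, 4.9]
width: 0.0001
gripper_force: 2.5
t: 33.42
eef_pos: [0.543, 0.0093, 0.0661]
ee_rot: [-3.141, -0.0, -1.57]
force: [-6.8, 1.2, 18.7]
width: 0.0009
gripper_force: 9.2
t: 33.67
eef_pos: [0.5431, 0.0092, 0.0659]
ee_rot: [-3.14, -0.0, -1.57]
force: [-10.9, 1.6, 29.0]
width: 0.0001
gripper_force: 14.4
```

Hard stop at cover-top height 66 mm with 29 N: shut. Rise and go over the knob.

Scaled: -0.229 m is -229, -0.124 m is -124, -2.16 rad is -43.2.

```bash
echo '[0, 0, 0, -40, 0, 0, 0, 0, -80, 0, 0, 0, 0, -124, 0, 0.06, -229, 12.5, -124, -43.2, 0.06, -229, 12.5, -124, -43.2, 0.06, -229, 12.5, -124, -43.2, 0.06, -229, 12.5, -124, -43.2, 0.06, -229, 12.5, -124, -43.2, 0.06, -229, 12.5, -124, -43.2, 0.06, -229, 12.5, -124, -43.2, 0.06, -229, 12.5, -124, -43.2, 0.06, -229, 12.5, -124, -43.2, 0.06, -229, 12.5, -124, -43.2, 0.06, -229, 12.5, -124, -43.2, 0.06, -229, 12.5, -124, -43.2, 0.06, -229, 12.5, -124, -43.2, 0.06, -229, 12.5, -124, -43.2, 0.06, -229, 12.5, -124, -43.2, 0.06, -229, 12.5, -124, -43.2, 0.06, -229, 12.5, -124, -43.2]' | python3 nudge.py; echo '[0.06, 0, 0, 0, -2.4, 0.06, 0, 0, 0, -2.4, 0.06, 0, 0, 0, -2.4]' | python3 nudge.py
python3 - <<'E'
from h import *
st=arm.get_state();w=arm.grab_frame('wrist')[:,:,::-1];s=arm.grab_frame('scene')[:,:,::-1];d=arm.grab_frame('side')[:,:,::-1]
for n,i in zip('wsd',(w,s,d)): cv2.imwrite(f'pics/{n}13.png',i)
c=cam('wrist',st);print(st['eef_pos'],st['ee_rot'],proj(c,[[.5303,.2378,.099]]))
# knob: dark blob near the prediction
g=w.max(2);m=(g<60).astype(np.uint8);m[240:]=0;k,l,t,ct=cv2.connectedComponentsWithStats(m)
for j in range(1,k):
    if t[j,4]>150: print('dark',t[j],ct[j].round(1))
# orange/yellow cover centroid & extents, now vs. start
for n in 'sd':
    for f in ({'s':'scene0','d':'side0'}[n],n+'13'):
        i=cv2.imread(f'pics/{f}.png').astype(int);m=(i[:,:,2]>200)&(i[:,:,1]>90)&(i[:,:,0]<40)
        m[:,:(300 if n=='s' else 0)]=0;m[260 if n=='d' else 400:]=0
        p=np.argwhere(m);print(f,len(p),p.min(0),p.max(0),p.mean(0))
E
```

```text
t: 35.33
eef_pos: [0.5302, 0.2381, 0.1868]
ee_rot: [-3.141, 0.0, 0.56]
force: [-0.1, 0.3, -0.0]
width: 0.0599
gripper_force: 0.0
t: 35.58
eef_pos: [0.5302, 0.2382, 0.1869]
ee_rot: [-3.142, 0.0, 0.67]
force: [1.0, -0.8, -0.4]
width: 0.06
gripper_force: 0.0
[0.53021259 0.23818657 0.18693794] [-3.14152552e+00  2.68083561e-04  6.70402969e-01] [[319.00506844 210.26167778]]
dark [307 183  25  13 151] [319.4 188.1]
dark [306 196  28  26 533] [319.9 208.4]
scene0 2306 [143 300] [265 399] [230.4501301  355.76843018]
s13 2284 [143 300] [265 399] [230.48336252 355.43345009]
side0 2396 [161 242] [215 324] [187.77128548 282.46619366]
d13 2395 [161 242] [215 324] [187.7565762  282.45469729]
```

Cover silhouette in both cameras matches the start (shut). Grip the knob.

Scaled: 0.118 m is 118, 0.001 m is 1, 0.08 rad is 1.6.

```bash
echo '[0.06, 1, 0, 118, 1.6, 0.06, 1, 0, 118, 1.6, 0.06, 1, 0, 118, 1.6, 0.06, 1, 0, 118, 1.6, 0.06, 1, 0, 118, 1.6, 0, 1, 0, 118, 1.6, 0, 1, 0, 118, 1.6, 0, 1, 0, 118, 1.6, 0, 1, 0, 118, 1.6, 0, 1, 0, 118, 1.6, 0, 1, 0, 118, 1.6, 0, 1, 0, 118, 1.6]' | python3 nudge.py 25
```

```text
t: 36.73
eef_pos: [0.5312, 0.2389, 0.0696]
ee_rot: [-3.142, -0.001, 0.594]
force: [-0.5, -0.8, 0.2]
width: 0.023
gripper_force: 25.0
```

```bash
echo '[0, 6, 0, -20, 0, 0, 15, 0, -40, 0, 0, 16, 0, -42, 0, 0, 16, 0, -42, 0, 0, 15.7, -12.6, -42, 2.3, 0, 17.9, -25.1, -42, 4.6, 0, 21.5, -37.2, -42, 6.9, 0, 26.4, -48.8, -42, 9.2, 0, 32.7, -59.8, -42, 11.5, 0, 40.2, -70, -42, 13.8, 0, 48.4, -78.9, -42, 16, 0, 48.4, -78.9, -42, 16, 0, 48.4, -78.9, -42, 16]' | python3 nudge.py; echo '[0, -7.5, 0, 16, 0, 0, -14.7, 0, 34, 0, 0, -15.1, 0, 43, 0, 0, -15.1, 0, 43, 0, 0, -15.1, 0, 43, 0]' | python3 nudge.py
```

```text
t: 37.82
eef_pos: [0.5268, 0.3311, 0.11]
ee_rot: [3.141, 0.0, -0.203]
force: [3.3, -0.1, -2.1]
width: 0.023
gripper_force: 25.0
t: 38.23
eef_pos: [0.5106, 0.3335, 0.068]
ee_rot: [3.14, 0.002, -0.204]
force: [-8.2, 0.5, 7.7]
width: 0.0233
gripper_force: 25.0
```

```bash
echo '[0.06, 0, 0, 0, 0, 0.06, 0, 0, 0, 0, 0.06, 0, 0, 0, 0, 0.06, 0, 0, 0, 0, 0.06, 0, 0, -120, 0, 0.06, 0, 0, -120, 0, 0.06, 0, 0, -120, 0, 0.06, 0, 0, -120, 0, 0.06, 0, 0, -120, 0]' | python3 nudge.py
python3 - <<'E'
from h import *
from scipy.optimize import least_squares as ls
st=arm.get_state();w=arm.grab_frame('wrist')[:,:,::-1];s=arm.grab_frame('scene')[:,:,::-1];d=arm.grab_frame('side')[:,:,::-1]
for n,i in zip('wsd',(w,s,d)): cv2.imwrite(f'pics/{n}14.png',i)
c=cam('wrist',st)
pv=np.array([.6355,.3085])
for lift in (0,.2):
  for sw in (-.4,-.33):
    r=.125*np.cos(lift)-.042*np.sin(lift);z=.057+.125*np.sin(lift)+.042*np.cos(lift);a=.19+sw
    print(lift,sw,proj(c,[[pv[0]-r*np.cos(a),pv[1]-r*np.sin(a),z]]))
g=w.max(2);m=(g<60).astype(np.uint8);m[240:]=0;k,l,t,ct=cv2.connectedComponentsWithStats(m)
for j in range(1,k):
    if t[j,4]>100: print('dark',t[j],ct[j].round(1))
hs=cv2.cvtColor(w,cv2.COLOR_BGR2HSV)
def pc(m): 
    k,l,t,ct=cv2.connectedComponentsWithStats(m.astype(np.uint8));return [(t[j,4],ct[j].round(1)) for j in range(1,k) if t[j,4]>60]
print('red',pc((w[:,:,2]>170)&(w[:,:,1]<60)&(w[:,:,0]<70))); print('green',pc((w[:,:,1]>100)&(w[:,:,2]<90)&(w[:,:,0]<120)))
# blade unmoved: diff of tray region against the picture taken earlier is left to scene: rosettes/tins at start vs now
a=cv2.imread('pics/scene0.png').astype(int);df=np.abs(a-s).max(2)>45;k,l,t,ct=cv2.connectedComponentsWithStats(df.astype(np.uint8))
for j in range(1,k):
    if t[j,4]>12: print('diff',t[j],ct[j].round(0))
print(st['eef_pos'])
E
```

```text
t: 38.98
eef_pos: [0.5133, 0.3352, 0.191]
ee_rot: [-3.137, -0.003, -0.205]
force: [-0.1, -0.2, -1.4]
width: 0.0598
gripper_force: 0.0
0 -0.4 [[321.31624508 208.60691824]]
0 -0.33 [[332.32955103 208.30596245]]
0.2 -0.4 [[321.43288279 204.18905343]]
0.2 -0.33 [[332.60560859 203.88169205]]
dark [  0  80  27  65 755] [  9.4 118.1]
dark [310 185  25  13 167] [322.1 190.1]
dark [309 195  30  29 596] [323.  209.5]
red [(np.int32(260), array([366.5,  96.2])), (np.int32(635), array([414.6, 147.3]))]
green []
diff [468   0  52  73 719] [491.  44.]
diff [554   0  17  21 110] [562.  10.]
diff [601   0  23  17 217] [613.   7.]
diff [633   0   7   7  28] [637.   2.]
diff [ 517    5  123  138 8909] [589.  90.]
diff [603  26   9   8  22] [607.  30.]
diff [603  34   8   6  19] [606.  36.]
diff [505  69   9  20  38] [508.  80.]
diff [432  79  12  14  57] [438.  84.]
diff [422  81  12  20 115] [427.  89.]
diff [ 429   84  115  191 7943] [488. 193.]
diff [445  87  14  26  77] [452.  99.]
diff [435  92   2  20  26] [436. 101.]
diff [442  94   3  18  32] [443. 102.]
diff [445  97   7  17  60] [448. 106.]
diff [520 112  14  24 122] [527. 127.]
diff [452 114   7  12  18] [456. 119.]
diff [433 120  12   9  45] [438. 125.]
diff [ 605  189   35   53 1089] [624. 212.]
diff [279 201  19  18 197] [288. 209.]
diff [254 208  19  18 203] [263. 217.]
diff [429 263  13  18 148] [435. 271.]
diff [413 274  45  39 370] [437. 293.]
diff [420 283  11  13  67] [425. 289.]
[0.51330728 0.33523799 0.191043  ]
```

Lever is home in green (knob (323,209), matching swing −0.39 and lift 0). Only the rosettes, the lever and the arm differ from the first scene picture. Hand in.

```bash
python3 -c "
from station import arm
print(arm.job_done())"
```

```text
the job is handed in; nothing more can be done
None
```

The job is handed in: both rosettes are in the hopper, the cover is shut, the lever is down in the green run notch, the blade lies flat in its bay, and no other tools or tins show any movement in the final scene picture.

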